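Check a medicine label against a patient card with a hand-held reader

TASK

Lift the hand-held reader out of its dock, aim it squarely at the middle of the barcode label on the medicine carton from about 8 cm away and hold it steady there for a second. Then carry it over the things on the desk to the patient card and finish while still holding it upright and still about 1 cm above the card, centred on it and with the nose's long side along the card's long side. The reader must touch neither the carton nor the card, and everything else on the desk stays where it is.

Things in the scene. Friction and masses are not known exactly. Their poses are not given: they have to be found in the camera images.
- reader_handle (a point): loose hand-held reader, 0.2 kg, 110 mm tall, nose down in the dock: grey handle 40 (its x) x 30 (y) x 56 mm tall, above a white nose 64 (x) x 40 (y) mm with blue band and black window underneath. This point: on the handle axis, 86 mm above the window, 24 mm below the top, a good place to grip. z runs from window to handle top, x along the nose's long side. Grip across y (30 mm).
- reader_nose (a point): centre of the reader's black window, its lowest face (86 mm below the handle point along the reader's z); same axes as the handle
- reader_spot (a point): the point the reader is focused on: 80 mm out from the window, straight ahead (along the reader's -z)
- dock: black charging dock, 100 x 76 x 26 mm, fixed, origin under its centre, same yaw as the reader at the start; the reader stands 14 mm deep in its well with about 3 mm play all round (window at 12 mm height) and lifts out straight up
- label (a point): centre of the white barcode label (46 x 66 mm) on a white carton 94 x 100 x 30 mm with green band, fixed on a sloping aluminium stand (base 110 x 100 mm). The point lies in the face, 76 mm above the desk; z points out of the face, 25 degrees from vertical, towards the robot's side; x up the slope, y across the bars. When aiming, the reader may be turned freely about its own z.
- card_top (a point): centre of the top face of the white patient card (86 x 54 mm, blue stripe, gold square in the middle), fixed flat on a dark blue holder 112 x 80 mm; top face 8 mm above the desk; x along the card's long side, z up. Either way round will do.
- bottle_tray: low blue tray 220 (x) x 66 (y) x 12 mm, fixed, with three bottles in a row; origin under its centre
- bottle_a: loose amber bottle, diameter 44, height 98 mm, standing in the tray; origin at the centre of its underside; obstacle, leave alone
- bottle_b: as bottle_a, the middle one of the row
- bottle_c: white bottle, same size as bottle_a
- glove_box: loose blue and white carton standing on the desk, 220 (x) x 60 (y) x 112 mm tall; origin under its centre; obstacle, leave alone
- phone: black smartphone lying on the desk, 150 x 72 x 9 mm; loose, leave alone
- calculator: black desk calculator, 150 x 90 x 18 mm; loose, leave alone
- mouse: black computer mouse, 100 x 58 x 31 mm; loose, leave alone

How it is judged:
On the way:
1. the reader is aimed at the label, square to it and about 80 mm away, and held still for 0.8 s (distance between reader_spot and label below 0.028 m and angle between the z axis of reader_nose and the z axis of label, either way round below 0.25 rad and linear speed of reader below 0.03 m/s and angular speed of reader below 0.3 rad/s), for 0.8 s.
At the end, for the whole second after the job is handed in: The gripper holds the reader still and upright (within 8 degrees), its window 3 to 22 mm above the card's top face, within 12 mm of the card's centre sideways, long sides parallel within 10 degrees, not touching the card; every bystander within 20 mm of where it began (z of reader_nose in the frame of card_top between 0.003 and 0.022 m and horizontal distance between reader_nose and card_top below 0.012 m and angle between the x axis of reader_nose and the x axis of card_top, either way round below 0.18 rad and angle between reader_nose's own z axis and vertical below 0.14 rad and linear speed of reader below 0.02 m/s and angular speed of reader below 0.2 rad/s and contact force between the fingers and reader above 1 N and contact force between reader and card below 0.05 N and distance of each of bottle_a, bottle_b, bottle_c, glove_box, phone, calculator, mouse from where it was at the start of the episode below 0.02 m); the arm keeps its last pose, push and grip.
It fails at once if the reader touches the patient card or its holder (contact force between reader and card above 0.3 N).
It fails at once if the reader touches the medicine carton or its stand (contact force between reader and stand above 0.3 N).
It fails at once if a bystander is shifted by more than 20 mm (distance of any of bottle_a, bottle_b, bottle_c, glove_box, phone, calculator, mouse from where it was at the start of the episode above 0.02 m).
It fails at once if a bottle or the glove box is knocked over (angle between any of bottle_a, bottle_b, bottle_c, glove_box's own z axis and vertical above 0.4 rad).
It also fails if it takes over 54 s, if anything falls off the work surface, if the arm or the gripper's body presses on something with over 40 N, if the wrist force passes 120 N, or if a joint passes its speed limit or range.

ROBOT

A 7-joint arm with a two-finger parallel gripper is mounted at the origin on the work surface. World frame = base frame: x ahead of the robot, y to its left, z up, the work surface at z = 0. Lengths are in m, angles in rad, forces in N, time in s.
With the tool pointing down it reaches from about 0.425 to 0.95 m from the base axis. Payload 16.7 kg.
Tool frame: the origin (TCP) lies at the very end of the fingers, on their centre line; the grasp point (between the pads) lies 19 mm behind it; y points along the fingers, x is the direction in which the jaws open and shut, and the axes are right-handed (so a half turn about y gives the same grasp; the last joint's range is limited). The gripper opens to 94 mm and grips with 3 to 60 N. Pads are 16 mm wide; open, the fingers measure 119 mm over their backs; the gripper's body (75 mm by 177 mm) begins 78 mm behind the grasp point.
Start: joints at [1.151, 0.426, 0.074, 1.606, -0.034, 1.111, -0.067], TCP at [0.181, -0.65, 0.205] pointing down, gripper open.
Joint ranges: [-2.85, 2.85], [-0.5, 2.14], [-1.23, 1.37], [0.21, 2.46], [-1.02, 4.16], [0.16, 2.05], [-2.73, 2.73]. Speed limits (rad/s): [1.89, 1.89, 2.39, 2.39, 3.01, 3.01, 3.01].

INTERFACE

Orientations are given as a 3x3 rotation matrix whose columns are the frame's x, y, z axes.
In Python, from bench import robot, capture, camera_model gives the robot as it stands.
- The arm moves only by the tool drive_tool, never from a script. Its argument "motion" is a list of rows, each a list of 5 numbers: the finger opening in m, from 0 to 0.094, then the shift along the world's x, y, z in m, then the turn about the world's z in degrees. A call has 1 to 10 rows; each row is the pose to reach, as a shift and turn from the pose measured when the call began; what a row does not reach only later rows make up. A row lasts 1/12 s, in which the tool goes at most 41.7 mm and 7.16 degrees, less where a joint would pass 70% of its speed; a pose out of reach is approached as far as the arm can. A call with a gripper value outside its range is refused whole. The fingers move at their own pace and stop on an object; "grip_force" is the grip in N (left out, the last holds). Time passes only in rows, so rows that repeat a pose let the fingers close. It gives the time, the measured TCP pose, the force and the opening at its end, in the units of the state.
- robot.observe(): the state, without advancing time (a new reading comes with each control period).
- capture(name): name is "scene" or "top" or "wrist"; returns (picture, depth): 420x560x3 uint8, red, green, blue; 420x560 float32, m along the optical axis (not along the pixel's ray), 0 where there is no reading.
- camera_model(name): a dict with "fx", "fy", "cx", "cy" (pixels), "xyz" and "orientation" of the camera in the world. Camera axes: x right, y down, z forward; pixel columns grow to the right and rows downward; lengths in m; the calibration is good to about 2 mm. The wrist camera is an equidistant fisheye: a pixel r from the principal point sees the ray r / f radians off the axis. A picture is of the moment at which its call begins: read the wrist's pose just before it. camera_model takes no time and is no camera call; for the wrist camera it gives the pose at the moment of the call.
- robot.close_job(): hands the job in, once; it reports no verdict.
The state is a dict: "clock": time; "qpos": joint angles; "qvel": joint speeds; "tau": joint torques, N m; "position": TCP position; "ee_rot": TCP orientation; "wrist_force": force on the tool from outside, world axes, zero at the start; "moment": the same for the moment, N m; "width": opening from 0.0 (shut) to 1.0 (fully open).
Only numpy, scipy, OpenCV 4.12 (cv2) and the standard library are available. Lean on these libraries where they do the work, as an engineer would, in place of code of your own. Each camera call takes 0.05 s, during which the arm holds its last target.

## Working session

There is one attempt and no reset: what is moved stays moved. The work goes in short steps, Python scripts to look and compute and a tool call to move; the robot and the scene stay as the last step left them, time stands still between calls to the robot, and variables do not carry over. Pictures are saved under pics/ and viewed, and the job is handed in when it is done.

Besides the shell and the picture viewer there is one more tool, called after "Call:" in YAML: its name, and indented under it one key for each argument. drive_tool: Moves the arm, as the interface text tells. Its arguments: {"type":"object","properties":{"motion":{"type":"array"},"grip_force":{"type":"number"}},"required":["motion"]}

```bash
ls -la; mkdir -p pics
python3 - <<'E'
from bench import robot, capture, camera_model
import cv2,numpy as np
s=robot.observe()
for k,v in s.items(): print(k,np.round(v,4).tolist())
for n in ["scene","top","wrist"]:
    m=camera_model(n);print(n,{k:np.round(v,4).tolist() if not isinstance(v,str) else v for k,v in m.items()})
    p,d=capture(n)
    cv2.imwrite(f"pics/{n}0.png",p[:,:,::-1]);np.save(f"pics/{n}0.npy",d)
E
```

```text
total 12
drwxr-xr-x  3 agent agent 4096 Dec  6 18:52 .
drwxr-xr-x 23 root  root  4096 Dec  6 18:52 ..
drwxr-xr-x  2 agent agent 4096 Dec  6 18:52 pics
clock 0.0
qpos [1.1505, 0.4267, 0.0739, 1.6067, -0.0341, 1.1108, -0.0671]
qvel [0.0, 0.0004, -0.0011, -0.001, -0.0007, 0.001, 0.0001]
tau [-0.0001, -93.5801, 3.6665, -45.4178, -0.0489, 0.0203, 0.0002]
position [0.1804, -0.65, 0.2048]
ee_rot [[0.2675, -0.0004, 0.9636], [-0.9636, 0.0012, 0.2675], [-0.0013, -1.0, -0.0001]]
wrist_force [-0.7033, -0.7711, -0.3553]
moment [-0.0293, 0.0138, -0.0448]
width 0.9994
scene {'fx': 536.2729, 'fy': 536.2729, 'cx': 290.3744, 'cy': 211.4889, 'xyz': [1.4088, 0.19, 1.3085], 'orientation': [[-0.155, 0.8023, -0.5764], [0.9878, 0.1186, -0.1007], [-0.0124, -0.585, -0.8109]]}
top {'fx': 433.2684, 'fy': 433.2684, 'cx': 278.3962, 'cy': 206.9435, 'xyz': [0.3365, 0.0183, 1.2218], 'orientation': [[-0.0238, -0.9865, 0.162], [-0.9996, 0.026, 0.0114], [-0.0154, -0.1617, -0.9867]]}
wrist {'fx': 325.1923, 'fy': 325.1923, 'cx': 281.9765, 'cy': 207.352, 'xyz': [0.2522, -0.6309, 0.3842], 'orientation': [[0.2684, -0.9312, -0.2465], [-0.9633, -0.2598, -0.0672], [-0.0015, 0.2555, -0.9668]]}
```

View pics/scene0.png

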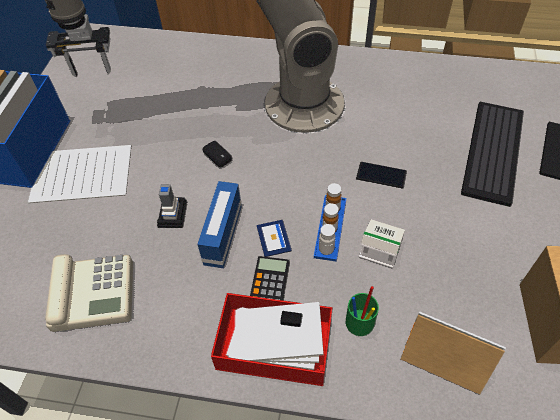

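View pics/top0.png

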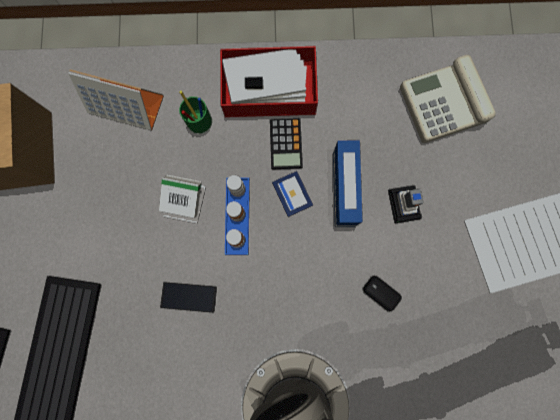

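View pics/wrist0.png

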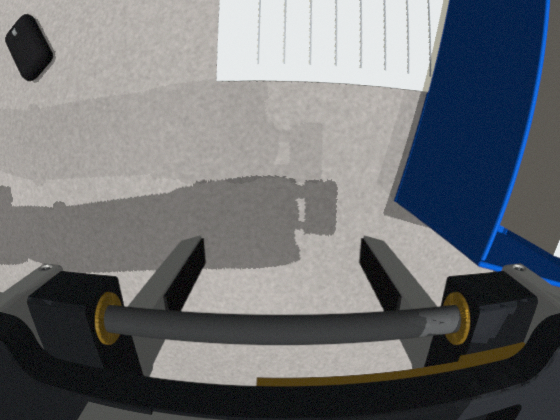

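The scene picture shows the reader in its dock near (168,205), the glove box at (220,222), the card at (273,238), the tray at (330,230) and the carton at (383,240). In the top picture the reader is at (410,200), the box at (348,182), the card at (292,194), the tray at (236,215) and the carton at (182,198). I'll enlarge crops next.

```bash
cat > h.py <<'E'
import numpy as np,cv2
from bench import robot,capture,camera_model
def ray(m,u,v):
    d=np.array([(u-m['cx'])/m['fx'],(v-m['cy'])/m['fy'],1.]); return np.array(m['orientation'])@d
def dep(n,D,u,v):
    m=camera_model(n);return np.array(m['xyz'])+ray(m,u,v)*D[int(round(v)),int(round(u))]
def tri(a,b):
    A=np.zeros((3,3));B=np.zeros(3);L=[]
    for n,u,v in (a,b):
        m=camera_model(n);r=ray(m,u,v);r/=np.linalg.norm(r);P=np.eye(3)-np.outer(r,r);c=np.array(m['xyz']);A+=P;B+=P@c;L.append((c,r))
    x=np.linalg.solve(A,B);return x,[np.linalg.norm(np.cross(x-c,r)) for c,r in L]
def onz(n,u,v,z):
    m=camera_model(n);r=ray(m,u,v);c=np.array(m['xyz']);return c+r*(z-c[2])/r[2]
def crop(img,x0,y0,w,h,s,name):
    c=cv2.resize(img[y0:y0+h,x0:x0+w],None,fx=s,fy=s,interpolation=cv2.INTER_CUBIC)
    for i in range(0,w,10): cv2.line(c,(i*s,0),(i*s,5 if i%50 else 12),(0,0,255),1);cv2.putText(c,str(x0+i),(i*s,20),0,.35,(0,0,255),1) if i%20==0 else 0
    for i in range(0,h,10): cv2.line(c,(0,i*s),(5,i*s),(0,0,255),1);cv2.putText(c,str(y0+i),(6,i*s+4),0,.35,(0,0,255),1) if i%20==0 else 0
    cv2.imwrite(name,c)
E
python3 - <<'E'
from h import *
t=cv2.imread('pics/top0.png');s=cv2.imread('pics/scene0.png')
crop(t,330,130,110,100,7,'pics/t_dock.png')
crop(t,150,165,165,100,4,'pics/t_mid.png')
crop(s,140,170,110,105,7,'pics/s_dock.png')
crop(s,250,170,165,100,4,'pics/s_mid.png')
E
```

```text
(no output)
```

View pics/t_dock.png

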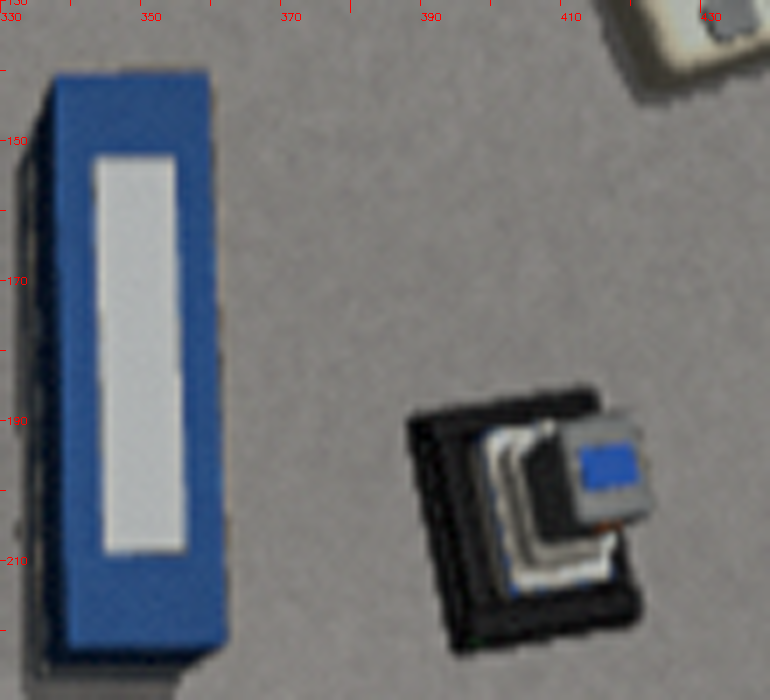

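View pics/s_dock.png

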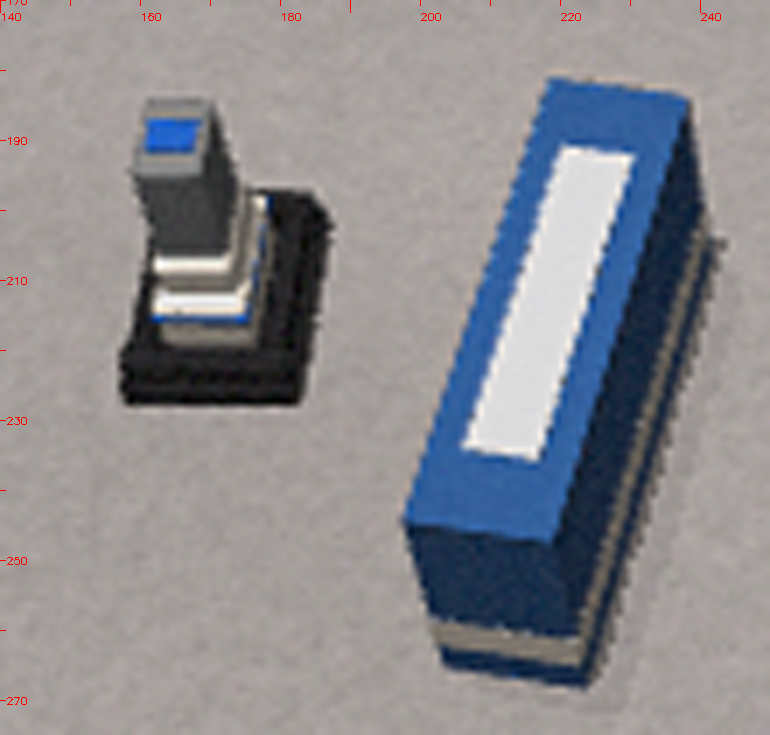

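View pics/t_mid.png

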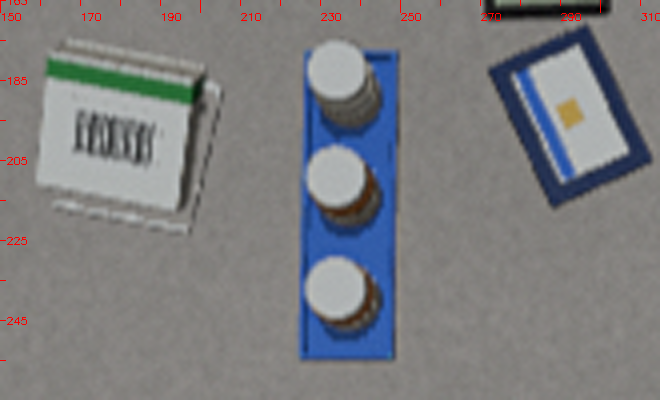

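View pics/s_mid.png

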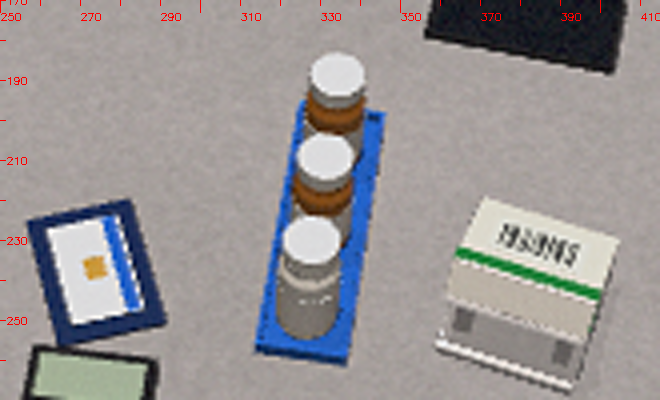

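Run:
```python
from h import *
T=np.load('pics/top0.npy');S=np.load('pics/scene0.npy')
np.set_printoptions(precision=4,suppress=True)
t7=lambda x,y:(330+x/7,130+y/7); s7=lambda x,y:(140+x/7,170+y/7)
t4=lambda x,y:(150+x/4,165+y/4); s4=lambda x,y:(250+x/4,170+y/4)
pr=lambda n,x:print(n,x)
def both(n,a,b):
    print(n,*tri(('top',*a),('scene',*b)),'dT',dep('top',T,*a),'dS',dep('scene',S,*b))
both('blue patch',t7(610,466),s7(172,135))
both('gold',t4(570,113),s4(95,267))
both('bar',t4(115,138),s4(538,244))
both('capW',t4(337,70),s4(312,240));both('capM',t4(337,177),s4(326,157));both('capA',t4(336,288),s4(338,76))
for q in [(410,415),(595,387),(640,615),(458,652)]: pr('dock',onz('top',*t7(*q),.026))
for q in [(120,395),(302,400),(328,218)]: pr('dockS',onz('scene',*s7(*q),.0 if q[1]>300 else .026))
for q in [(490,70),(587,27),(652,160),(556,207)]: pr('hold',onz('top',*t4(*q),.006))
for q in [(27,220),(130,200),(167,323),(62,345)]: pr('holdS',onz('scene',*s4(*q),.006))
for q in [(52,75),(208,72),(228,648),(68,650)]: pr('box',onz('top',*t7(*q),.112))
for q in [(548,80),(690,97),(553,542),(405,520)]: pr('boxS',onz('scene',*s7(*q),.112))
# carton face plane from depth
for n,D,pts in (('top',T,[t4(*q) for q in [(60,80),(180,110),(175,195),(50,175)]]),('scene',S,[s4(*q) for q in [(490,210),(600,245),(590,285),(470,248)]])):
    msk=np.zeros(D.shape,np.uint8);cv2.fillPoly(msk,[np.int32(np.round(pts))],1)
    P=np.array([dep(n,D,u,v) for v,u in np.argwhere(msk)]);c=P.mean(0);_,_,V=np.linalg.svd(P-c);N=V[2]*np.sign(V[2][2]);print(n,len(P),c,N,np.degrees(np.arccos(N[2])),np.std((P-c)@N))
for q in [(47,52),(200,83),(182,210),(36,183)]: pr('cartT',dep('top',T,*t4(*q)))
```

```text
blue patch [ 0.5356 -0.326   0.115 ] [np.float64(0.0022424287060814926), np.float64(0.0022424287060815343)] dT [ 0.5341 -0.3251  0.1253] dS [ 0.5369 -0.323   0.1165]
gold [ 0.5756 -0.0077  0.0002] [np.float64(0.001445431583904942), np.float64(0.0014454315839049756)] dT [ 0.5745 -0.0089  0.0069] dS [ 0.5767 -0.0059  0.0022]
bar [0.5538 0.3035 0.0661] [np.float64(0.0012721984014362141), np.float64(0.0012721984014361387)] dT [0.5524 0.3001 0.0744] dS [0.5598 0.3039 0.0753]
capW [0.591  0.1489 0.0923] [np.float64(0.0012971036932639508), np.float64(0.0012971036932639193)] dT [0.5897 0.1469 0.0988] dS [0.5949 0.1504 0.0985]
capM [0.5189 0.1501 0.0906] [np.float64(0.0017497926246404741), np.float64(0.0017497926246404889)] dT [0.5168 0.1466 0.1053] dS [0.525  0.1521 0.0995]
capA [0.4454 0.151  0.0901] [np.float64(0.0013896367030238569), np.float64(0.0013896367030238341)] dT [0.4442 0.1479 0.1044] dS [0.4541 0.1527 0.1016]
dock [ 0.5749 -0.2781  0.026 ]
dock [ 0.5843 -0.3527  0.026 ]
dock [ 0.4918 -0.3635  0.026 ]
dock [ 0.4789 -0.2908  0.026 ]
dockS [ 0.5902 -0.3542 -0.    ]
dockS [ 0.5813 -0.2772  0.    ]
dockS [ 0.5047 -0.2824  0.026 ]
hold [0.6077 0.0475 0.006 ]
hold [ 0.6374 -0.023   0.006 ]
hold [ 0.5391 -0.0662  0.006 ]
hold [0.5072 0.0029 0.006 ]
holdS [ 0.5458 -0.062   0.006 ]
holdS [0.517  0.0101 0.006 ]
holdS [0.6184 0.0535 0.006 ]
holdS [ 0.6473 -0.0171  0.006 ]
box [ 0.6929 -0.13    0.112 ]
box [ 0.6923 -0.1891  0.112 ]
box [ 0.4723 -0.1845  0.112 ]
box [ 0.4731 -0.1258  0.112 ]
boxS [ 0.4833 -0.18    0.112 ]
boxS [ 0.4836 -0.1203  0.112 ]
boxS [ 0.7008 -0.1261  0.112 ]
boxS [ 0.6995 -0.1838  0.112 ]
top 781 [0.55   0.2991 0.079 ] [ 0.9381 -0.3384  0.0736] 85.7767298882388 0.018469023940814858
scene 356 [0.5673 0.3029 0.0839] [-0.7991  0.1781  0.5742] 54.95566904644532 0.008924920484484688
cartT [0.6084 0.3417 0.0944]
cartT [0.5892 0.2431 0.0726]
cartT [0.5117 0.2681 0.0077]
cartT [0.5348 0.3743 0.0015]
```

Call:
drive_tool:
  motion:
    - [0.07, 0.03, 0.02, 0.05, -3]
    - [0.07, 0.06, 0.05, 0.08, -6]
    - [0.07, 0.09, 0.08, 0.1, -8.5]
    - [0.07, 0.12, 0.11, 0.1, -8.5]
    - [0.07, 0.15, 0.14, 0.1, -8.5]
    - [0.07, 0.18, 0.17, 0.1, -8.5]
    - [0.07, 0.21, 0.2, 0.1, -8.5]
    - [0.07, 0.24, 0.23, 0.1, -8.5]
    - [0.07, 0.27, 0.25, 0.1, -8.5]
    - [0.07, 0.3, 0.28, 0.1, -8.5]

```text
clock: 0.98
position: [0.4605, -0.388, 0.305]
ee_rot: [[0.122, -0.0, 0.993], [-0.993, 0.001, 0.122], [-0.001, -1.0, 0.0]]
wrist_force: [1.1, -0.8, -0.1]
width: 0.743
```

```bash
cat >> h.py <<'E'
def wr(name):
    m=camera_model('wrist');p,d=capture('wrist')
    cv2.imwrite(f'pics/{name}.png',p[:,:,::-1]);np.savez(f'pics/{name}.npz',d=d,**{k:m[k] for k in ('fx','fy','cx','cy','xyz','orientation')});return m
def wray(name,u,v):
    m=np.load(f'pics/{name}.npz');x=(u-m['cx'])/m['fx'];y=(v-m['cy'])/m['fy'];r=np.hypot(x,y)
    d=np.array([x/r*np.sin(r),y/r*np.sin(r),np.cos(r)]) if r>1e-9 else np.array([0,0,1.]);return m['xyz'],m['orientation']@d
def wz(name,u,v,z):
    c,r=wray(name,u,v);return c+r*(z-c[2])/r[2]
def wtri(obs):
    A=np.zeros((3,3));B=np.zeros(3)
    R=[wray(*o) for o in obs]
    for c,r in R: P=np.eye(3)-np.outer(r,r);A+=P;B+=P@c
    x=np.linalg.solve(A,B);return x,[float(np.linalg.norm(np.cross(x-c,r))) for c,r in R]
E
python3 - <<'E'
from h import *
s=robot.observe();print(s['clock'],s['position'],np.round(s['ee_rot'],3).tolist(),s['width'])
wr('w1')
E
```

```text
0.9833 [ 0.46045859 -0.3880466   0.30504045] [[0.122, -0.0, 0.993], [-0.993, 0.001, 0.122], [-0.001, -1.0, 0.0]] 0.7429666391755207
```

View pics/w1.png

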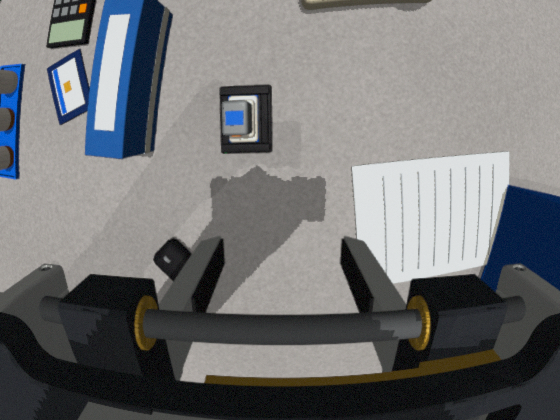

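The wrist view shows the dock upright in the image at (246,119), with the blue patch at (235,118). So the jaw yaw matches the dock. I'll move closer for the second view.

Call:
drive_tool:
  motion:
    - [0.07, 0.02, 0.03, 0, 0]
    - [0.07, 0.03, 0.06, 0, 0]
    - [0.07, 0.03, 0.065, 0, 0]
    - [0.07, 0.03, 0.065, 0, 0]

```text
clock: 1.37
position: [0.4981, -0.3131, 0.3047]
ee_rot: [[0.135, 0.002, 0.991], [-0.991, 0.004, 0.135], [-0.004, -1.0, 0.003]]
wrist_force: [-0.7, -0.5, 0.2]
width: 0.746
```

Run:
```python
from h import *
s=robot.observe();print(s['clock'],s['position'],s['qvel'].round(3) if hasattr(s['qvel'],'round') else s['qvel'])
wr('w2')
crop(cv2.imread('pics/w1.png'),200,70,100,100,6,'pics/w1c.png')
crop(cv2.imread('pics/w2.png'),220,70,110,100,6,'pics/w2c.png')
```

```text
1.3667 [ 0.49812603 -0.31314869  0.30465896] [ 0.037  0.007  0.051 -0.014  0.011  0.     0.031]
```

View pics/w2.png

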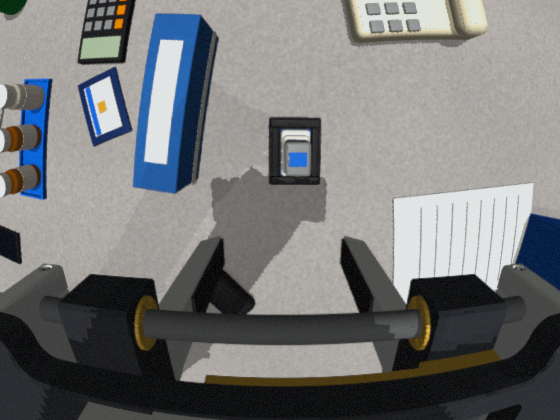

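View pics/w1c.png

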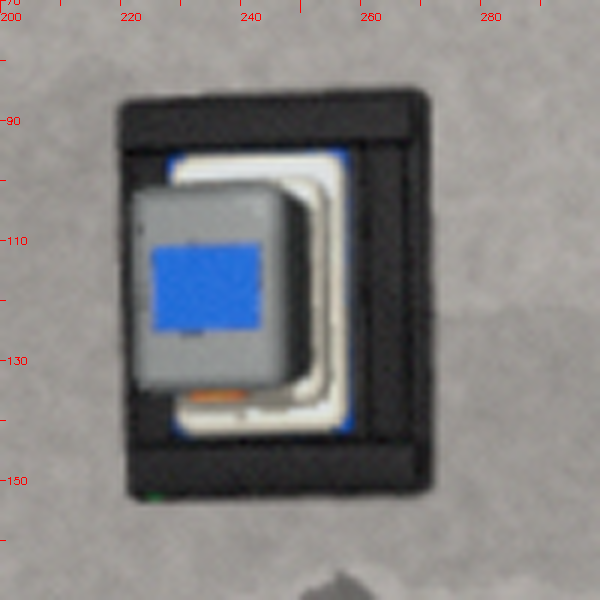

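View pics/w2c.png

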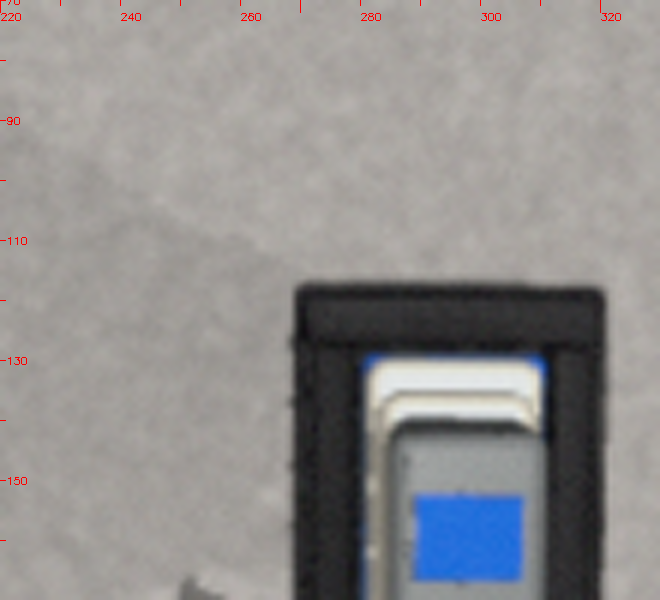

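Run:
```python
from h import *
np.set_printoptions(precision=4,suppress=True)
print(wtri([('w1',233.9,117.25),('w2',297.4,159.1)]))
q=lambda x,y:(200+(x+.5)/6-.5,70+(y+.5)/6-.5)
for p in [(120,102),(428,88),(432,490),(130,500)]: print('dock',wz('w1',*q(*p),.026 if p!=(130,500) else .0))
for p in [(170,155),(345,152),(350,430),(182,430)]: print('nose',wz('w1',*q(*p),.026+.01))
q2=lambda x,y:(220+(x+.5)/6-.5,70+(y+.5)/6-.5)
for p in [(365,357),(543,357)]: print('nose2',wz('w2',*q2(*p),.036))
for p in [(388,420),(547,420)]: print('handletop2',wz('w2',*q2(*p),.122))
for p in [(297,287),(603,287)]: print('dock2',wz('w2',*q2(*p),.026))
# card etc from w1,w2
print('gold',wtri([('w1',67.5,86.5),('w2',102,107)]))
```

```text
(array([ 0.535 , -0.3253,  0.1215]), [0.00015117146000093946, 0.00015117146000102286])
dock [ 0.5772 -0.2856  0.026 ]
dock [ 0.5874 -0.3571  0.026 ]
dock [ 0.4934 -0.3695  0.026 ]
dock [ 0.4801 -0.2937  0.    ]
nose [ 0.5649 -0.3008  0.036 ]
nose [ 0.5694 -0.3407  0.036 ]
nose [ 0.5058 -0.3494  0.036 ]
nose [ 0.5017 -0.3106  0.036 ]
nose2 [ 0.5642 -0.3013  0.036 ]
nose2 [ 0.57   -0.3414  0.036 ]
handletop2 [ 0.5546 -0.3077  0.122 ]
handletop2 [ 0.5588 -0.3368  0.122 ]
dock2 [ 0.5783 -0.2833  0.026 ]
dock2 [ 0.5885 -0.3538  0.026 ]
gold (array([ 0.5737, -0.0104,  0.009 ]), [0.0002612606446463666, 0.00026126064464620884])
```

The patch triangulates to (0.535, -0.3253) at a height of 0.1215 m, which agrees with the text. I'll descend over the handle.

Call:
drive_tool:
  motion:
    - [0.065, 0.02, -0.006, 0, 0]
    - [0.065, 0.037, -0.012, 0, 0]
    - [0.065, 0.037, -0.012, -0.03, 0]
    - [0.065, 0.037, -0.012, -0.06, 0]
    - [0.065, 0.037, -0.012, -0.09, 0]
    - [0.065, 0.037, -0.012, -0.12, 0]
    - [0.065, 0.037, -0.012, -0.13, 0]
    - [0.065, 0.037, -0.012, -0.13, 0]

```text
clock: 2.08
position: [0.5322, -0.328, 0.1723]
ee_rot: [[0.131, -0.002, 0.991], [-0.991, 0.005, 0.131], [-0.006, -1.0, -0.002]]
wrist_force: [0.3, -0.3, -0.1]
width: 0.692
```

Run:
```python
from h import *
s=robot.observe();print(s['clock'],s['position'],s['qvel'].round(3),np.round(s['ee_rot'],4).tolist())
wr('w3')
```

```text
2.0833 [ 0.53222879 -0.32801052  0.17225816] [-0.005 -0.044 -0.006 -0.057 -0.005  0.047  0.001] [[0.1309, -0.0022, 0.9914], [-0.9914, 0.0054, 0.131], [-0.0056, -1.0, -0.0015]]
```

View pics/w3.png

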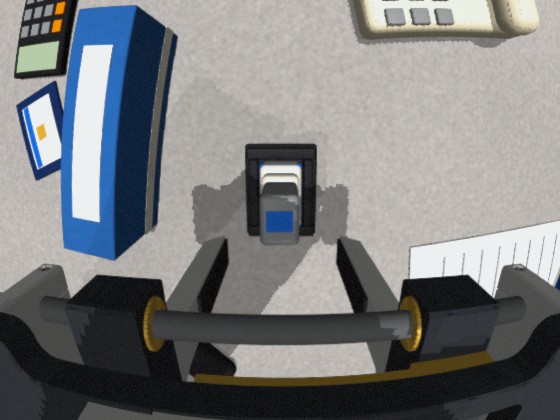

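The handle at (280,220) is centred between the fingers. I'll go down and grip gently.

Call:
drive_tool:
  motion:
    - [0.065, 0.003, 0.003, -0.03, 0]
    - [0.065, 0.003, 0.003, -0.06, 0]
    - [0.065, 0.003, 0.003, -0.085, 0]
    - [0.065, 0.003, 0.003, -0.0925, 0]
    - [0.065, 0.003, 0.003, -0.0925, 0]
    - [0.04, 0.003, 0.003, -0.0925, 0]
    - [0.02, 0.003, 0.003, -0.0925, 0]
    - [0.02, 0.003, 0.003, -0.0925, 0]
    - [0.02, 0.003, 0.003, -0.0925, 0]
    - [0.02, 0.003, 0.003, -0.0925, 0]
  grip_force: 10

```text
clock: 2.97
position: [0.5368, -0.3255, 0.0829]
ee_rot: [[0.131, 0.001, 0.991], [-0.991, 0.004, 0.131], [-0.003, -1.0, 0.002]]
wrist_force: [-0.4, -0.9, 0.1]
width: 0.372
```

Call:
drive_tool:
  motion:
    - [0.02, 0, 0, 0, 0]
    - [0.02, 0, 0, 0, 0]
    - [0.02, 0, 0, 0, 0]

```text
clock: 3.22
position: [0.5369, -0.3255, 0.0831]
ee_rot: [[0.131, 0.002, 0.991], [-0.991, 0.003, 0.131], [-0.003, -1.0, 0.002]]
wrist_force: [-1.5, 0.3, 2.5]
width: 0.318
```

Call:
drive_tool:
  motion:
    - [0.02, 0, 0, 0.005, 0]
    - [0.02, 0, 0, 0.01, 0]
    - [0.02, 0, 0, 0.01, 0]
    - [0.02, 0, 0, 0.01, 0]
  grip_force: 10

```text
clock: 3.55
position: [0.5371, -0.3256, 0.0936]
ee_rot: [[0.131, 0.002, 0.991], [-0.991, 0.003, 0.131], [-0.003, -1.0, 0.003]]
wrist_force: [0.1, 0.8, -1.8]
width: 0.322
```

Run:
```python
from h import *
wr('w4')
p,d=capture('scene');cv2.imwrite('pics/s4.png',p[:,:,::-1]);crop(cv2.imread('pics/s4.png'),120,150,110,100,6,'pics/s4c.png')
```

```text
(no output)
```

View pics/w4.png

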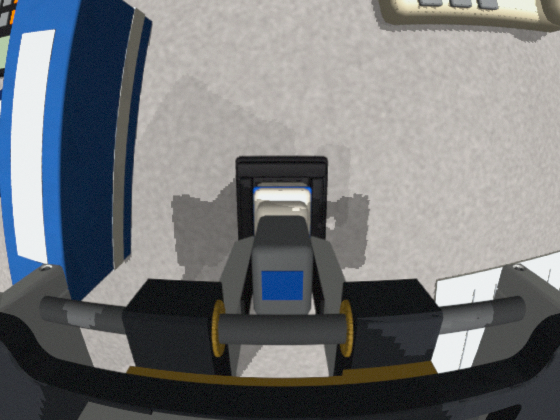

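View pics/s4c.png

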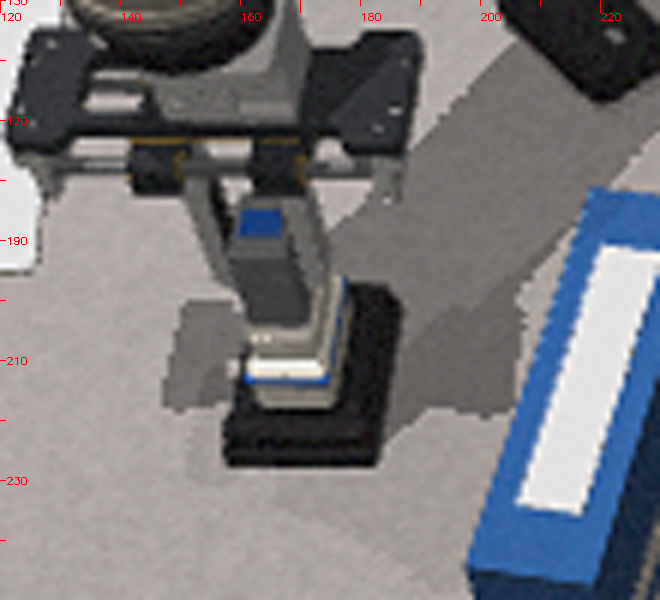

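The reader is gripped and raised 10 mm. The blue patch is at (283,285) and the nose front at (283,190). Next I'll tip it in the grip against the well's near wall.

Call:
drive_tool:
  motion:
    - [0.02, -0.004, -0.0005, 0, 0]
    - [0.02, -0.008, -0.001, 0, 0]
    - [0.02, -0.012, -0.0015, 0, 0]
    - [0.02, -0.016, -0.002, 0, 0]
    - [0.02, -0.02, -0.0025, 0, 0]
    - [0.02, -0.024, -0.003, 0, 0]
    - [0.02, -0.028, -0.0035, 0, 0]
    - [0.02, -0.032, -0.004, 0, 0]
    - [0.02, -0.032, -0.004, 0, 0]
  grip_force: 8

```text
clock: 4.4
position: [0.5038, -0.3298, 0.0931]
ee_rot: [[0.131, 0.001, 0.991], [-0.991, 0.003, 0.13], [-0.003, -1.0, 0.002]]
wrist_force: [0.6, 0.4, -1.8]
width: 0.316
```

Run:
```python
from h import *
wr('w5')
p,d=capture('scene');cv2.imwrite('pics/s5.png',p[:,:,::-1]);crop(cv2.imread('pics/s5.png'),120,150,110,100,6,'pics/s5c.png')
```

```text
(no output)
```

View pics/w5.png

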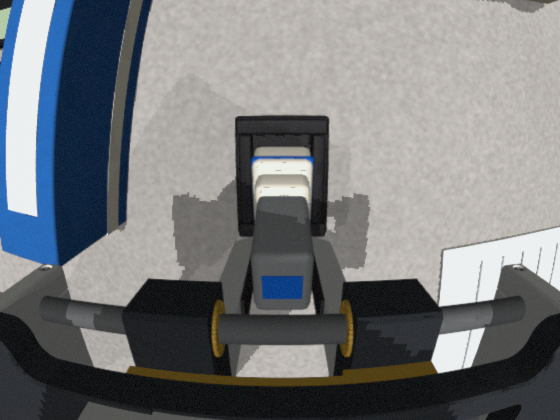

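View pics/s5c.png

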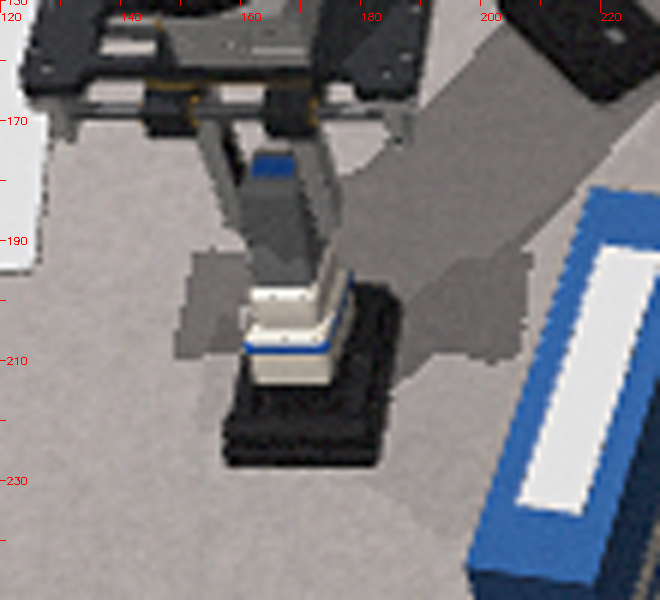

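```bash
cat >> h.py <<'E'
def wproj(name,P):
    m=np.load(f'pics/{name}.npz');q=m['orientation'].T@(np.array(P)-m['xyz']);r=np.arctan2(np.hypot(q[0],q[1]),q[2]);a=np.arctan2(q[1],q[0])
    return m['cx']+m['fx']*r*np.cos(a),m['cy']+m['fy']*r*np.sin(a)
def reader_pt(tcp,rx,th,p,off=-0.0019,g=0.090):
    # p in reader coords (window origin); pivot = pad centre 19mm behind TCP; rx: horizontal unit reader x; lean toward -x by th
    rx=np.array([rx[0],rx[1],0]);z=np.array([0,0,1.]);ry=np.cross(z,rx)
    px,pz=p[0]+off,p[2]-g
    X=np.cos(th)*rx+np.sin(th)*z; Z=-np.sin(th)*rx+np.cos(th)*z
    return np.array(tcp)+0.019*z+px*X+pz*Z+p[1]*ry
E
python3 - <<'E'
from h import *
s=robot.observe();print(s['clock'],s['position'])
for th in [0,14,16,18,20,22,24]:
    t=np.radians(th);rx=(.991,.131)
    print(th,*[np.round(wproj('w5',reader_pt(s['position'],rx,t,p)),1) for p in [(0,0,.11),(.032,.02,0),(.032,-.02,0),(.02,0,.054),(.02,0,.11)]])
print('w4',[np.round(wproj('w4',reader_pt((.5371,-.3256,.0936),(.991,.131),0,p)),1) for p in [(0,0,.11),(.02,0,.11)]])
crop(cv2.imread('pics/w5.png'),230,130,110,190,4,'pics/w5c.png')
E
```

```text
4.5 [ 0.50424751 -0.32953526  0.09293479]
0 [280.1 284. ] [255.8 179.7] [306.9 179.8] [280.8 213.3] [280. 246.]
14 [280.1 291.4] [254.3 154.4] [308.2 154.5] [280.8 202.7] [280.  259.9]
16 [280.1 292.3] [254.1 150.9] [308.4 151. ] [280.8 201.4] [279.9 261.9]
18 [280.1 293.1] [253.8 147.5] [308.7 147.5] [280.8 200.1] [279.9 264. ]
20 [280.1 294. ] [253.5 144.1] [308.9 144.1] [280.7 198.9] [279.9 266. ]
22 [280.2 294.7] [253.2 140.7] [309.2 140.7] [280.7 197.8] [279.9 268. ]
24 [280.2 295.4] [252.9 137.4] [309.5 137.4] [280.7 196.7] [279.9 270.1]
w4 [array([280.4, 284.9]), array([280.4, 247. ])]
```

View pics/w5c.png

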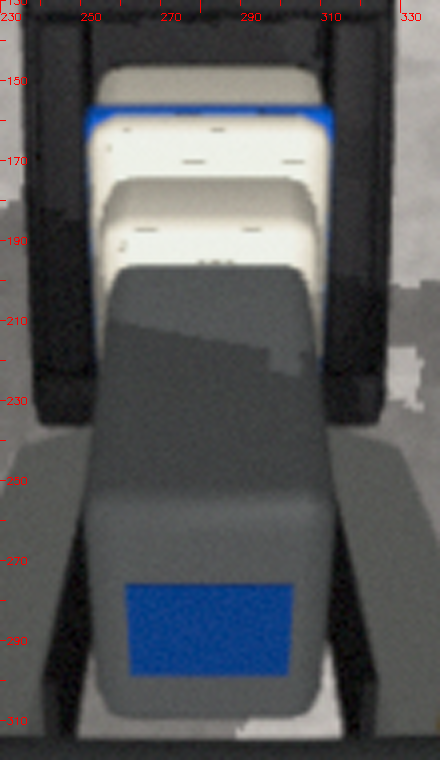

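```bash
cat >> h.py <<'E'
def wplane(name,u0,u1,v0,v1):
    D=np.load(f'pics/{name}.npz')['d'];P=[]
    m=np.load(f'pics/{name}.npz');R=m['orientation']
    for v in range(v0,v1):
        for u in range(u0,u1):
            z=D[v,u]
            if z<=0: continue
            c,r=wray(name,u,v);P.append(c+r*z/(r@R[:,2]))
    P=np.array(P);c=np.median(P,0);P=P[np.linalg.norm(P-c,axis=1)<.06];c=P.mean(0);N=np.linalg.svd(P-c)[2][2];d=(P-c)@N;k=abs(d)<2*d.std();c=P[k].mean(0);N=np.linalg.svd(P[k]-c)[2][2]
    return c,N*np.sign(N[2] if abs(N[2])>.5 else N[0]),((P[k]-c)@N).std(),len(P)
E
python3 - <<'E'
from h import *
np.set_printoptions(precision=4,suppress=True)
for n,top,fr in (('w4',(262,302,262,305),(262,302,226,243)),('w5',(260,304,262,304),(260,304,202,247))):
    for nm,r in(('top',top),('front',fr)):
        c,N,s,k=wplane(n,*r);rx=np.array([.991,.131,0]);a=np.degrees(np.arctan2(N@rx,N[2]));print(n,nm,c,N,s,k,'angle',a)
crop(cv2.imread('pics/w4.png'),230,130,110,190,4,'pics/w4c.png')
E
```

```text
w4 top [ 0.5365 -0.3262  0.1331] [ 0.0081 -0.0061  0.9999] 0.0005759450878340786 1714 angle 0.41625293809776887
w4 front [ 0.5549 -0.3236  0.1136] [0.9914 0.1306 0.0005] 0.0001873440360537037 676 angle 89.97257582938843
w5 top [ 0.5034 -0.3303  0.1326] [-0.2872 -0.0395  0.9571] 0.0005026028592888625 1839 angle -16.844744398824318
w5 front [ 0.5271 -0.3272  0.1123] [0.9456 0.1261 0.3001] 0.000334669455511689 1973 angle 72.53308084401138
```

View pics/w4c.png

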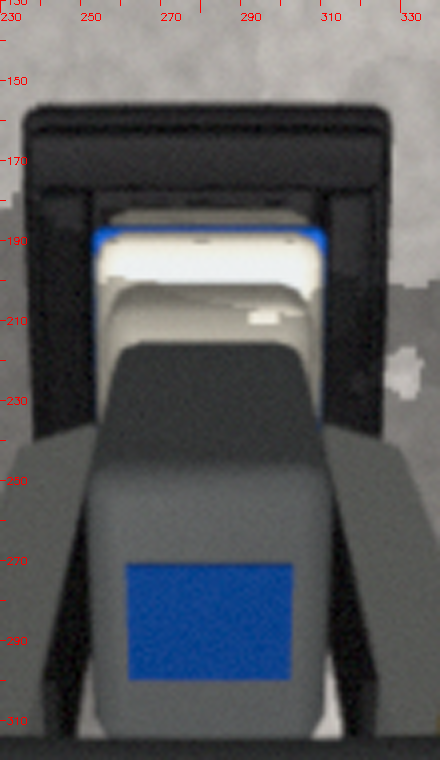

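The wrist depth gives a lean of 17.2°, within the 14° tolerance of the label's 25°. I'll firm up the grip, lift, and carry it over the box.

Call:
drive_tool:
  motion:
    - [0.02, 0, 0, 0, 0]
    - [0.02, 0, 0, 0, 0]
    - [0.02, 0, 0, 0.015, 0]
    - [0.02, 0, 0, 0.04, 0]
    - [0.02, 0, 0, 0.07, 0]
    - [0.02, 0, 0, 0.1, 0]
    - [0.02, 0, 0, 0.13, 0]
    - [0.02, 0, 0, 0.16, 0]
    - [0.02, 0, 0, 0.19, 0]
    - [0.02, 0, 0, 0.2, 0]
  grip_force: 25

```text
clock: 5.33
position: [0.5054, -0.3301, 0.2974]
ee_rot: [[0.131, 0.005, 0.991], [-0.991, 0.001, 0.131], [-0.001, -1.0, 0.005]]
wrist_force: [0.4, -0.5, -2.6]
width: 0.314
```

Call:
drive_tool:
  motion:
    - [0.02, 0, 0.02, 0, 0]
    - [0.02, 0, 0.05, 0, -2]
    - [0.02, 0, 0.08, 0, -4]
    - [0.02, 0, 0.11, 0, -6]
    - [0.02, 0, 0.14, 0, -8]
    - [0.02, 0, 0.17, 0, -10]
    - [0.02, 0, 0.2, 0, -12]
    - [0.02, 0, 0.23, 0, -14]
    - [0.02, 0, 0.26, 0, -16]
    - [0.02, 0, 0.29, 0, -18]

```text
clock: 6.17
position: [0.5048, -0.0387, 0.2967]
ee_rot: [[-0.184, 0.004, 0.983], [-0.983, -0.0, -0.184], [-0.0, -1.0, 0.004]]
wrist_force: [1.4, 0.3, -1.6]
width: 0.314
```

Call:
drive_tool:
  motion:
    - [0.02, 0, 0.03, 0, 0]
    - [0.02, 0, 0.06, 0, 0]
    - [0.02, 0, 0.09, 0, 0]
    - [0.02, 0, 0.12, 0, 0]
    - [0.02, 0, 0.15, 0, 0]
    - [0.02, 0, 0.18, 0, 0]
    - [0.02, 0, 0.2, 0, 0]
    - [0.02, 0, 0.21, 0, 0]
    - [0.02, 0, 0.21, 0, 0]

```text
clock: 6.92
position: [0.5042, 0.1735, 0.2961]
ee_rot: [[-0.18, 0.003, 0.984], [-0.984, 0.0, -0.18], [-0.001, -1.0, 0.003]]
wrist_force: [0.4, 0.3, -2.5]
width: 0.32
```

Run:
```python
from h import *
np.set_printoptions(precision=4,suppress=True)
s=robot.observe();print(s['clock'],s['position'],s['qpos'].round(2),s['qvel'].round(3),np.round(s['ee_rot'],4).tolist())
wr('w6')
```

```text
6.9167 [0.5042 0.1735 0.2961] [-0.02  0.15 -0.48  1.79  0.08  1.22 -2.28] [ 0.035 -0.014  0.043  0.014 -0.001  0.004  0.045] [[-0.1804, 0.0031, 0.9836], [-0.9836, 0.0001, -0.1804], [-0.0006, -1.0, 0.0031]]
```

View pics/w6.png

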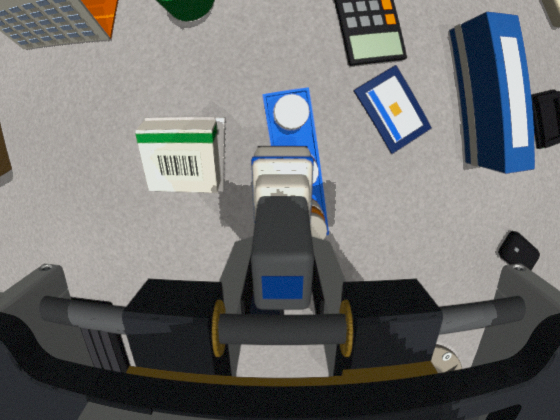

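The wrist view shows the carton face at (178,160) with its barcode at (178,166), the card's gold square at (396,109) and the tilted reader in hand. I'll take the carton face plane from the depth.

Run:
```python
from h import *
np.set_printoptions(precision=4,suppress=True)
crop(cv2.imread('pics/w6.png'),125,105,110,100,6,'pics/w6c.png')
c,N,s,k=wplane('w6',150,208,148,186);print(c,N,s,k,np.degrees(np.arccos(N[2])),'uphill az',np.degrees(np.arctan2(-N[1],-N[0])))
D=np.load('pics/w6.npz')['d']
def on(u,v):
    cc,r=wray('w6',u,v);return cc+r*((c-cc)@N)/(r@N)
print('bar',on(178.5,166))
for q in [(262,302,260,304),(262,302,203,247)]:
    cc,n,s,k=wplane('w6',*q);rx=np.array([.9836,-.1804,0]);print(cc,n,s,np.degrees(np.arctan2(n@rx,n[2])))
print('gold guess z8',wz('w6',396.5,109,.008))
```

```text
[0.5507 0.301  0.0734] [-0.4172  0.0952  0.9038] 0.0006732485929446046 2192 25.332241966033433 uphill az -12.849914005053114
bar [0.5516 0.2998 0.0739]
[0.5044 0.1731 0.3358] [-0.2803  0.0495  0.9586] 0.000517878577344 -16.53659512060093
[0.5273 0.169  0.3157] [ 0.9376 -0.1704  0.303 ] 0.0003181184514784798 72.3618595961285
gold guess z8 [ 0.5741 -0.0113  0.008 ]
```

View pics/w6c.png

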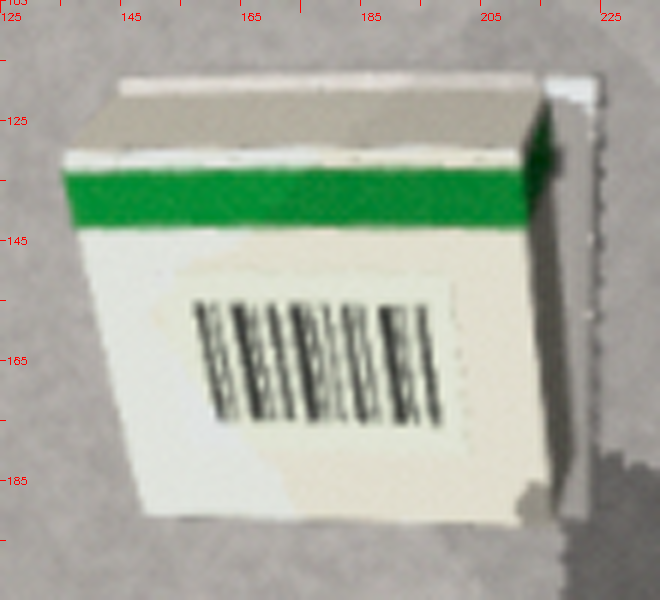

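Call:
drive_tool:
  motion:
    - [0.02, 0, 0.02, 0, 0]
    - [0.02, -0.001, 0.05, 0, 0]
    - [0.02, -0.002, 0.08, 0, 0]
    - [0.02, -0.003, 0.11, 0, 0]
    - [0.02, -0.003, 0.13, -0.02, 0]
    - [0.02, -0.003, 0.1375, -0.04, 0]
    - [0.02, -0.003, 0.1375, -0.06, 0]
    - [0.02, -0.003, 0.1375, -0.075, 0]
    - [0.02, -0.003, 0.1375, -0.078, 0]
    - [0.02, -0.003, 0.1375, -0.078, 0]

```text
clock: 7.8
position: [0.5017, 0.3074, 0.2171]
ee_rot: [[-0.184, 0.001, 0.983], [-0.983, -0.002, -0.184], [0.002, -1.0, 0.002]]
wrist_force: [0.1, -0.8, -1.7]
width: 0.316
```

```bash
cat > chk.py <<'E'
from h import *
import sys
np.set_printoptions(precision=4,suppress=True)
def pose(n):
    s=robot.observe();R=np.array(s['ee_rot']);rx=np.array([R[0,2],R[1,2],0]);rx/=np.linalg.norm(rx)
    wr(n)
    a=wplane(n,262,302,260,304);b=wplane(n,262,302,205,245)
    th=[np.degrees(np.arctan2(a[1]@rx,a[1][2])),np.degrees(np.arctan2(b[1]@rx,b[1][2]))-90]
    t=-np.radians(np.mean(th));Z=-np.sin(t)*rx+np.cos(t)*np.array([0,0,1]);X=np.cos(t)*rx+np.sin(t)*np.array([0,0,1])
    p=b[0]-.02*X;p=p+Z*((a[0]-p)@Z)
    lat=a[0]@np.array([-rx[1],rx[0],0])-p@np.array([-rx[1],rx[0],0]);p=p+lat*np.array([-rx[1],rx[0],0])
    print(s['clock'],'TCP',s['position'],'q7',s['qpos'][6],'qv',abs(s['qvel']).max(),'ang',th,'yaw',np.degrees(np.arctan2(rx[1],rx[0])));w=p-.11*Z;print('window',w,'spot',w-.08*Z,'Z',Z)
    return w,Z
E
python3 - <<'E'
from chk import *
pose('w7');p,d=capture('scene');cv2.imwrite('pics/s7.png',p[:,:,::-1]);crop(cv2.imread('pics/s7.png'),310,150,130,120,5,'pics/s7c.png')
E
```

```text
7.8 TCP [0.5017 0.3074 0.2171] q7 -2.580204080702986 qv 0.036904169035063335 ang [np.float64(-16.489669245209612), np.float64(-17.645601861608128)] yaw -10.577643257510704
window [0.5302 0.3019 0.1506] spot [0.5533 0.2976 0.0741] Z [-0.2885  0.0539  0.956 ]
```

View pics/w7.png

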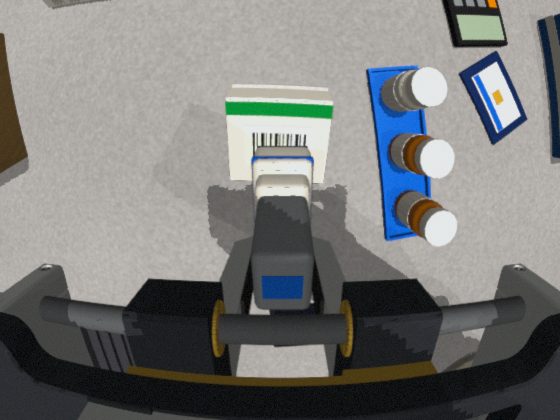

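View pics/s7c.png

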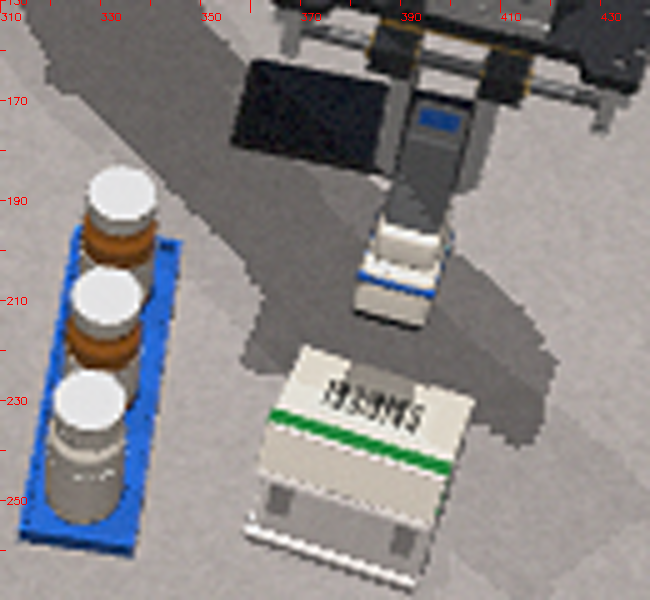

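The spot is within about 4 mm of the label and the angle is about 8°, so I'll hold here.

Call:
drive_tool:
  motion:
    - [0.02, 0, 0.002, 0.001, 0]
    - [0.02, 0, 0.002, 0.001, 0]
    - [0.02, 0, 0.002, 0.001, 0]
    - [0.02, 0, 0.002, 0.001, 0]
    - [0.02, 0, 0.002, 0.001, 0]
    - [0.02, 0, 0.002, 0.001, 0]
    - [0.02, 0, 0.002, 0.001, 0]
    - [0.02, 0, 0.002, 0.001, 0]
    - [0.02, 0, 0.002, 0.001, 0]
    - [0.02, 0, 0.002, 0.001, 0]

```text
clock: 8.73
position: [0.5022, 0.3106, 0.2199]
ee_rot: [[-0.183, 0.004, 0.983], [-0.983, -0.0, -0.183], [-0.0, -1.0, 0.004]]
wrist_force: [-0.7, 0.1, -1.3]
width: 0.318
```

Call:
drive_tool:
  motion:
    - [0.02, 0, 0, 0, 0]
    - [0.02, 0, 0, 0, 0]
    - [0.02, 0, 0, 0, 0]
    - [0.02, 0, 0, 0, 0]
    - [0.02, 0, 0, 0, 0]
    - [0.02, 0, 0, 0, 0]
    - [0.02, 0, 0, 0, 0]
    - [0.02, 0, 0, 0, 0]
    - [0.02, 0, 0, 0, 0]
    - [0.02, 0, 0, 0, 0]

```text
clock: 9.57
position: [0.5022, 0.3106, 0.2199]
ee_rot: [[-0.183, 0.004, 0.983], [-0.983, -0.0, -0.183], [-0.0, -1.0, 0.004]]
wrist_force: [0.6, 0.8, -2.4]
width: 0.32
```

Run:
```python
from chk import *
w,Z=pose('w8')
N=np.array([-.4172,.0952,.9038]);print(np.degrees(np.arccos(Z@N)),(w-np.array([.554,.301,.075]))@N)
# independent label fix from w6
c=np.array([.5507,.301,.0734]);cc,r=wray('w6',177.6,164.9);print('label',cc+r*((c-cc)@N)/(r@N))
```

```text
9.5667 TCP [0.5022 0.3106 0.2199] q7 -2.5832836676215094 qv 0.0018078167001354252 ang [np.float64(-16.620052639437166), np.float64(-17.652688334749428)] yaw -10.552356812309514
window [0.5308 0.3049 0.1534] spot [0.554  0.3006 0.077 ] Z [-0.2897  0.054   0.9556]
8.24591336555325 0.08092200727119313
label [0.5532 0.3004 0.0746]
```

The aim was held still for about 1.7 s, with the spot within 3 mm of the label and the angle at 8.2°. Next I'll carry the reader back and push its front against the dock's outer near wall to level it in the grip.

Call:
drive_tool:
  motion:
    - [0.02, 0, 0, 0.03, 0]
    - [0.02, 0, 0, 0.06, 0]
    - [0.02, 0, -0.02, 0.085, 0]
    - [0.02, -0.005, -0.05, 0.09, 2]
    - [0.02, -0.01, -0.085, 0.09, 4]
    - [0.02, -0.015, -0.12, 0.09, 6]
    - [0.02, -0.02, -0.155, 0.09, 8]
    - [0.02, -0.025, -0.19, 0.09, 10]
    - [0.02, -0.03, -0.225, 0.09, 12]
    - [0.02, -0.035, -0.26, 0.09, 14]

```text
clock: 10.45
position: [0.4666, 0.0489, 0.3101]
ee_rot: [[0.062, 0.004, 0.998], [-0.998, 0.0, 0.062], [-0.0, -1.0, 0.004]]
wrist_force: [0.7, -0.1, -2.0]
width: 0.319
```

Call:
drive_tool:
  motion:
    - [0.02, -0.003, -0.035, 0, 2]
    - [0.02, -0.006, -0.07, 0, 4]
    - [0.02, -0.01, -0.105, 0, 4]
    - [0.02, -0.014, -0.14, 0, 4]
    - [0.02, -0.018, -0.175, 0, 4]
    - [0.02, -0.022, -0.21, 0, 4]
    - [0.02, -0.026, -0.245, 0, 4]
    - [0.02, -0.03, -0.28, 0, 4]
    - [0.02, -0.035, -0.315, 0, 4]
    - [0.02, -0.04, -0.35, 0, 4]

```text
clock: 11.28
position: [0.4261, -0.3027, 0.3103]
ee_rot: [[0.131, 0.005, 0.991], [-0.991, 0.0, 0.131], [0.0, -1.0, 0.005]]
wrist_force: [0.6, -0.2, -2.9]
width: 0.317
```

Run:
```python
from chk import *
pose('w9')
```

```text
11.2833 TCP [ 0.4261 -0.3027  0.3103] q7 -0.9458338820723342 qv 0.7967257912091158 ang [np.float64(-16.43317882465594), np.float64(-17.636935166986433)] yaw 7.554650520590464
window [ 0.4547 -0.2993  0.2438] spot [ 0.4779 -0.2962  0.1673] Z [-0.2904 -0.0385  0.9561]
```

View pics/w9.png

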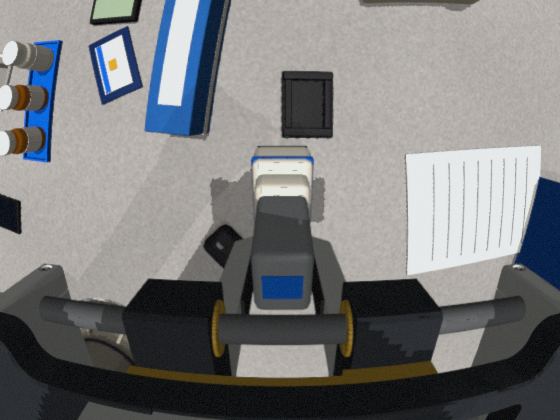

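The wrist view shows the empty dock at (307,104), its near edge at v≈137, and the mouse at (222,245). I'll locate both.

Run:
```python
from h import *
np.set_printoptions(precision=4,suppress=True)
print(robot.observe()['position'])
print('dock near',wz('w9',284,137,.026),wz('w9',332,136,.026),'far',wz('w9',283,72,.026),wz('w9',332,72,.026))
for p in [(243,232),(240,262),(222,228),(205,245)]: print('mouse',wz('w9',*p,.02))
```

```text
[ 0.4239 -0.3094  0.31  ]
dock near [ 0.4822 -0.2986  0.026 ] [ 0.4935 -0.3663  0.026 ] far [ 0.5746 -0.2848  0.026 ] [ 0.5853 -0.3534  0.026 ]
mouse [ 0.3316 -0.2556  0.02  ]
mouse [ 0.2806 -0.2555  0.02  ]
mouse [ 0.3335 -0.2225  0.02  ]
mouse [ 0.3013 -0.1974  0.02  ]
```

Call:
drive_tool:
  motion:
    - [0.02, -0.001, -0.015, -0.02, 0]
    - [0.02, -0.001, -0.025, -0.05, 0]
    - [0.02, -0.001, -0.025, -0.085, 0]
    - [0.02, -0.001, -0.025, -0.12, 0]
    - [0.02, -0.001, -0.025, -0.15, 0]
    - [0.02, -0.001, -0.025, -0.18, 0]
    - [0.02, -0.001, -0.025, -0.2, 0]
    - [0.02, -0.001, -0.025, -0.215, 0]
    - [0.02, -0.001, -0.025, -0.223, 0]
    - [0.02, -0.001, -0.025, -0.223, 0]

```text
clock: 12.17
position: [0.4223, -0.3339, 0.0856]
ee_rot: [[0.126, 0.002, 0.992], [-0.992, -0.0, 0.126], [0.001, -1.0, 0.002]]
wrist_force: [0.2, 0.3, -2.3]
width: 0.322
```

Run:
```python
from chk import *
pose('w10')
p,d=capture('scene');cv2.imwrite('pics/s10.png',p[:,:,::-1]);crop(cv2.imread('pics/s10.png'),120,130,110,100,6,'pics/s10c.png')
```

```text
12.1667 TCP [ 0.4223 -0.3339  0.0856] q7 -0.9054004009687289 qv 0.03704244123944491 ang [np.float64(-16.52730482075619), np.float64(-17.539247882339055)] yaw 7.211777764467224
window [ 0.4509 -0.3306  0.0191] spot [ 0.4742 -0.3277 -0.0574] Z [-0.2906 -0.0368  0.9561]
```

View pics/w10.png

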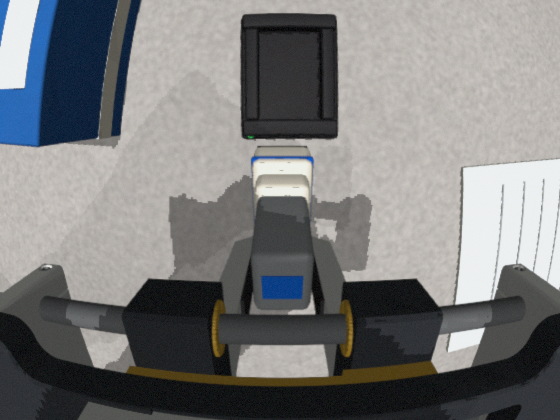

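View pics/s10c.png

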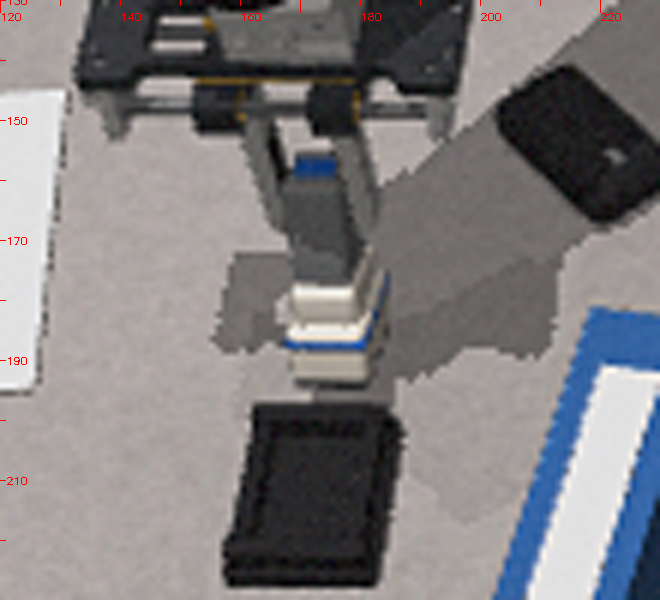

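The nose, front edge at (283,148), sits just before the dock's near wall at v≈137 with a small gap. I'll lower 7.5 mm and push with a light grip.

Call:
drive_tool:
  motion:
    - [0.02, 0, -0.002, -0.004, 0]
    - [0.02, 0, -0.002, -0.0075, 0]
    - [0.02, 0, -0.002, -0.0075, 0]
    - [0.02, 0, -0.002, -0.0075, 0]
  grip_force: 8

```text
clock: 12.6
position: [0.4233, -0.3367, 0.0803]
ee_rot: [[0.125, 0.004, 0.992], [-0.992, -0.002, 0.125], [0.003, -1.0, 0.004]]
wrist_force: [-0.1, -0.6, -2.1]
width: 0.321
```

Call:
drive_tool:
  motion:
    - [0.02, 0.004, 0.0005, 0, 0]
    - [0.02, 0.008, 0.001, 0, 0]
    - [0.02, 0.012, 0.0015, 0, 0]
    - [0.02, 0.016, 0.002, 0, 0]
    - [0.02, 0.02, 0.0025, 0, 0]
    - [0.02, 0.024, 0.003, 0, 0]
    - [0.02, 0.028, 0.0035, 0, 0]
    - [0.02, 0.03, 0.004, 0, 0]
    - [0.02, 0.03, 0.004, 0, 0]

```text
clock: 13.35
position: [0.4542, -0.3328, 0.0808]
ee_rot: [[0.126, 0.005, 0.992], [-0.992, -0.002, 0.126], [0.003, -1.0, 0.005]]
wrist_force: [-1.5, 0.2, 3.7]
width: 0.317
```

Run:
```python
from chk import *
pose('w11')
```

```text
13.35 TCP [ 0.4542 -0.3328  0.0808] q7 -0.9394740435808313 qv 0.006476299974898421 ang [np.float64(-1.2581182842164644), np.float64(-4.238135293269693)] yaw 7.217590451155396
window [ 0.4562 -0.3328  0.011 ] spot [ 0.46   -0.3323 -0.0689] Z [-0.0476 -0.006   0.9988]
```

View pics/w11.png

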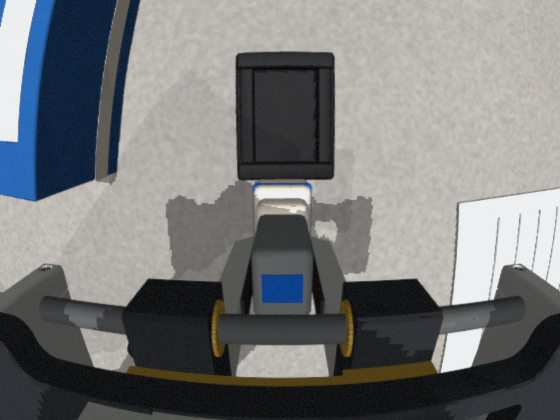

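Run:
```python
from chk import *
rx=np.array([.992,.126,0])
for r in [(264,300,222,241),(264,300,262,300),(266,300,256,304)]:
    c,N,s,k=wplane('w11',*r);print(c,N,s,np.degrees(np.arctan2(N@rx,N[2])))
```

```text
[ 0.4718 -0.3309  0.0953] [0.9903 0.1284 0.0527] 0.00020794714407132873 86.9794516641708
[ 0.4552 -0.3329  0.1211] [-0.0153  0.002   0.9999] 0.0005452120144612747 -0.852631793421508
[ 0.4558 -0.3333  0.121 ] [-0.0171  0.0033  0.9998] 0.0005427271037532478 -0.9460377612652879
```

Call:
drive_tool:
  motion:
    - [0.02, 0.002, 0, 0, 0]
    - [0.02, 0.0035, 0, 0, 0]
    - [0.02, 0.0035, 0, 0, 0]
    - [0.02, 0, 0, 0, 0]
    - [0.02, -0.005, 0, 0.01, 0]
    - [0.02, -0.01, 0, 0.04, 0]
    - [0.02, -0.01, 0, 0.06, 0]
    - [0.02, -0.01, 0, 0.06, 0]

```text
clock: 14.07
position: [0.4455, -0.3341, 0.1452]
ee_rot: [[0.125, 0.01, 0.992], [-0.992, -0.005, 0.125], [0.007, -1.0, 0.009]]
wrist_force: [1.3, -0.4, -2.4]
width: 0.317
```

```bash
cat >> chk.py <<'E'
def up(n):
    s=robot.observe();R=np.array(s['ee_rot']);rx=np.array([R[0,2],R[1,2],0]);rx/=np.linalg.norm(rx);wr(n);ry=np.array([-rx[1],rx[0],0])
    b=wplane(n,264,300,222,241);a=wplane(n,264,300,262,300)
    print(s['clock'],'TCP',s['position'],'qv',abs(s['qvel']).max(),'yaw',np.degrees(np.arctan2(rx[1],rx[0])))
    print('tilt top',np.degrees(np.arctan2(a[1]@rx,a[1][2])),np.degrees(np.arctan2(a[1]@ry,a[1][2])),'front',np.degrees(np.arctan2(b[1]@rx,b[1][2]))-90)
    t=np.radians(np.degrees(np.arctan2(b[1]@rx,b[1][2]))-90)
    Z=np.sin(t)*rx+np.cos(t)*np.array([0,0,1]);p=b[0]-.02*b[1];p=p+Z*((a[0]-p)@Z);print('topcentre',p,'window',p-.11*Z, 'rel TCP along/lat/z',(p-.11*Z-s['position'])@rx,(a[0]-s['position'])@ry,(p-.11*Z-s['position'])[2])
E
python3 - <<'E'
from chk import *
up('w12')
E
```

```text
14.0667 TCP [ 0.4455 -0.3341  0.1452] qv 0.0760976186866262 yaw 7.173066829158952
tilt top 0.9577658971762404 0.34451607295360404 front -1.426975476190421
topcentre [ 0.4415 -0.3349  0.1858] window [ 0.4442 -0.3345  0.0759] rel TCP along/lat/z -0.0013637012612011255 -0.00013866987835386792 -0.06929587342721623
```

View pics/w12.png

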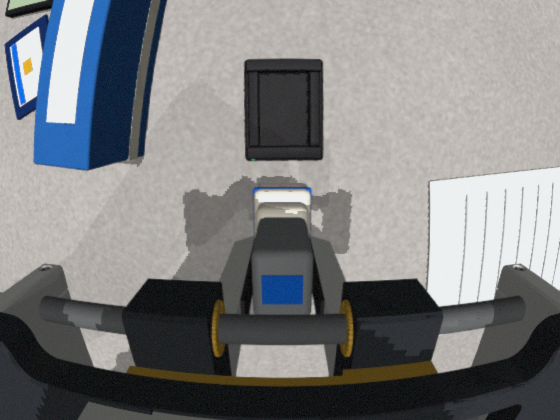

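The reader is level again within about 1.5°. Now I'll lift it over the glove box to the card.

Call:
drive_tool:
  motion:
    - [0.02, 0, 0, 0.03, 0]
    - [0.02, 0, 0, 0.06, 0]
    - [0.02, 0.005, 0, 0.09, 0]
    - [0.02, 0.02, 0, 0.12, 0]
    - [0.02, 0.035, 0.03, 0.14, 2]
    - [0.02, 0.05, 0.06, 0.14, 4]
    - [0.02, 0.065, 0.09, 0.14, 6]
    - [0.02, 0.08, 0.12, 0.14, 8]
    - [0.02, 0.09, 0.15, 0.14, 10]
    - [0.02, 0.1, 0.18, 0.14, 12]
  grip_force: 25

```text
clock: 14.95
position: [0.5451, -0.1519, 0.2824]
ee_rot: [[0.33, 0.009, 0.944], [-0.944, -0.002, 0.33], [0.005, -1.0, 0.007]]
wrist_force: [0.1, -0.4, -2.2]
width: 0.319
```

Call:
drive_tool:
  motion:
    - [0.02, 0.005, 0.03, 0, 2]
    - [0.02, 0.01, 0.06, 0, 4]
    - [0.02, 0.015, 0.09, 0, 4.8]
    - [0.02, 0.02, 0.12, 0, 4.8]
    - [0.02, 0.02, 0.125, 0, 4.8]
    - [0.02, 0.02, 0.125, 0, 4.8]
    - [0.02, 0.02, 0.125, 0, 4.8]

```text
clock: 15.53
position: [0.5648, -0.0273, 0.2817]
ee_rot: [[0.409, 0.008, 0.913], [-0.913, -0.002, 0.409], [0.005, -1.0, 0.006]]
wrist_force: [1.3, -0.6, -2.6]
width: 0.318
```

Run:
```python
from chk import *
up('w13')
```

```text
15.5333 TCP [ 0.5648 -0.0273  0.2817] qv 0.020865870427099368 yaw 24.118445210362058
tilt top 0.7845334469618714 0.11430837099774091 front -1.218955802614687
topcentre [ 0.5612 -0.0293  0.3225] window [ 0.5633 -0.0283  0.2125] rel TCP along/lat/z -0.0017501736323434374 -0.0001731721111742169 -0.06925821420160022
```

View pics/w13.png

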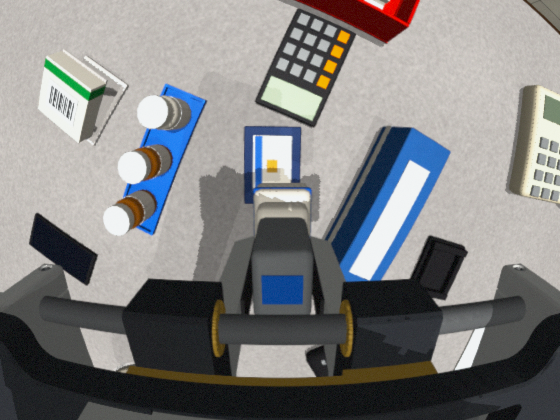

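Run:
```python
from h import *
crop(cv2.imread('pics/w13.png'),235,115,80,90,7,'pics/w13c.png')
```

```text
(no output)
```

View pics/w13c.png

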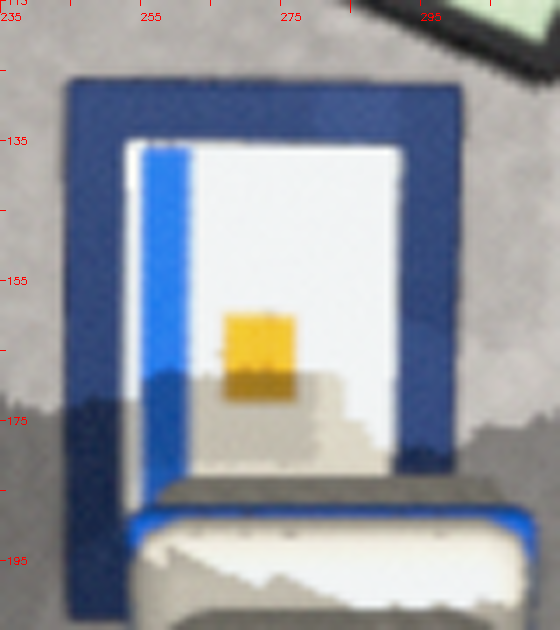

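Run:
```python
from h import *
np.set_printoptions(precision=4,suppress=True)
q=lambda x,y:(235+(x+.5)/7-.5,115+(y+.5)/7-.5)
print('gold',wz('w13',*q(260,358),.008))
a,b,c=[wz('w13',*q(*p),.007) for p in [(68,80),(460,87),(70,620)]];print(a,b,c,'ctr',(b+c)/2,'yaw',np.degrees(np.arctan2(*(a-c)[1::-1])))
d=wz('w13',*q(125,142),.008);e=wz('w13',*q(402,148),.008);print('card far mid',(d+e)/2, (d+e)/2-.043*np.array([.913,.409,0]))
print('tri w1,w2,w13',wtri([('w1',67.5,86.5),('w2',102,107),('w6',396.5,109),('w13',*q(260,358))]))
c=wplane('w13',256,288,138,155);print('card plane depth',c)
```

```text
gold [ 0.5747 -0.0091  0.008 ]
[0.6104 0.0485 0.007 ] [ 0.6406 -0.0231  0.007 ] [0.509  0.0049 0.007 ] ctr [ 0.5748 -0.0091  0.007 ] yaw 23.295911233941638
card far mid [0.6142 0.0077 0.008 ] [ 0.5749 -0.0099  0.008 ]
tri w1,w2,w13 (array([ 0.5741, -0.0101,  0.0088]), [0.0003115775115847817, 0.0006441724739133276, 0.000880395089487453, 0.0012832559156428101])
card plane depth (array([0.5999, 0.0025, 0.0082]), array([-0.0055, -0.0145,  0.9999]), np.float64(0.0007673077118032987), 542)
```

The card centre is (0.5747, -0.0093) with its top at 8.2 mm and yaw about 23.5°. I'll go down in two stages.

Call:
drive_tool:
  motion:
    - [0.02, 0.006, 0.01, 0, 0]
    - [0.02, 0.0112, 0.0186, -0.01, 0]
    - [0.02, 0.0112, 0.0186, -0.04, 0]
    - [0.02, 0.0112, 0.0186, -0.07, 0]
    - [0.02, 0.0112, 0.0186, -0.1, 0]
    - [0.02, 0.0112, 0.0186, -0.13, 0]
    - [0.02, 0.0112, 0.0186, -0.15, 0]
    - [0.02, 0.0112, 0.0186, -0.165, 0]
    - [0.02, 0.0112, 0.0186, -0.17, 0]
    - [0.02, 0.0112, 0.0186, -0.17, 0]

```text
clock: 16.42
position: [0.5753, -0.0093, 0.1102]
ee_rot: [[0.407, 0.005, 0.913], [-0.913, -0.002, 0.407], [0.004, -1.0, 0.004]]
wrist_force: [0.1, 0.5, -0.6]
width: 0.323
```

Call:
drive_tool:
  motion:
    - [0.02, 0, 0, 0, 0]
    - [0.02, 0, 0, 0, 0]
    - [0.02, 0, 0, 0, 0]

```text
clock: 16.67
position: [0.5759, -0.0093, 0.1111]
ee_rot: [[0.407, 0.007, 0.913], [-0.913, -0.002, 0.407], [0.004, -1.0, 0.006]]
wrist_force: [1.0, 0.1, -1.0]
width: 0.318
```

Run:
```python
from chk import *
up('w14')
p,d=capture('scene');cv2.imwrite('pics/s14.png',p[:,:,::-1]);crop(cv2.imread('pics/s14.png'),230,160,110,100,6,'pics/s14c.png')
```

```text
16.6667 TCP [ 0.5759 -0.0093  0.1111] qv 0.003193772507690697 yaw 24.025147874616767
tilt top 1.3699683405346914 0.44663443039112455 front -1.2691073465510812
topcentre [ 0.5722 -0.0112  0.1518] window [ 0.5744 -0.0102  0.0418] rel TCP along/lat/z -0.0017216816780114114 -0.00019237947688273852 -0.06927769288907742
```

View pics/w14.png

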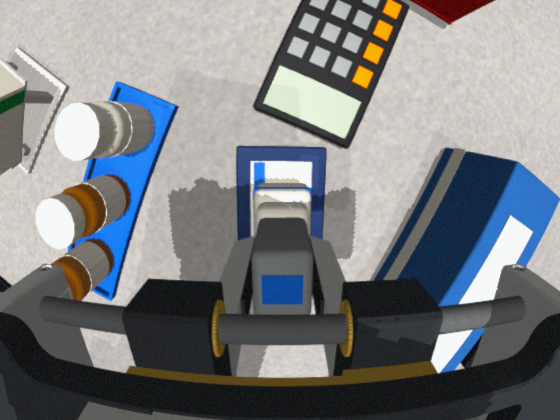

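View pics/s14c.png

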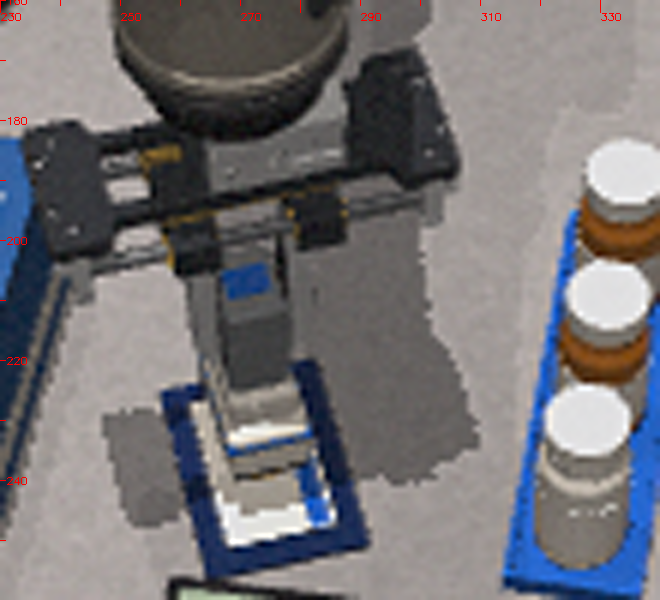

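Call:
drive_tool:
  motion:
    - [0.02, 0, 0.001, -0.006, 0]
    - [0.02, 0, 0.001, -0.012, 0]
    - [0.02, 0, 0.001, -0.018, 0]
    - [0.02, 0, 0.001, -0.022, 0]
    - [0.02, 0, 0.001, -0.022, 0]
    - [0.02, 0, 0.001, -0.022, 0]
    - [0.02, 0, 0.001, -0.022, 0]

```text
clock: 17.35
position: [0.5758, -0.0083, 0.089]
ee_rot: [[0.407, 0.007, 0.913], [-0.913, -0.002, 0.407], [0.004, -1.0, 0.005]]
wrist_force: [-0.2, -0.0, -1.1]
width: 0.317
```

Call:
drive_tool:
  motion:
    - [0.02, 0, 0, 0, 0]
    - [0.02, 0, 0, 0, 0]
    - [0.02, 0, 0, 0, 0]
    - [0.02, 0, 0, 0, 0]

```text
clock: 17.68
position: [0.5759, -0.0083, 0.0892]
ee_rot: [[0.407, 0.007, 0.913], [-0.913, -0.002, 0.407], [0.004, -1.0, 0.006]]
wrist_force: [-0.7, 0.3, -1.7]
width: 0.316
```

Run:
```python
from chk import *
up('w15')
p,d=capture('scene');cv2.imwrite('pics/s15.png',p[:,:,::-1]);crop(cv2.imread('pics/s15.png'),230,170,110,100,6,'pics/s15c.png')
```

```text
17.6833 TCP [ 0.5759 -0.0083  0.0892] qv 0.0015854239698138914 yaw 24.02543461321036
tilt top 1.2508366348323172 0.29958815331238187 front -1.1742221752700885
topcentre [ 0.5723 -0.0103  0.1299] window [ 0.5743 -0.0094  0.0199] rel TCP along/lat/z -0.0018501821379782973 -0.0002018362386854098 -0.06925320251170554
```

View pics/w15.png

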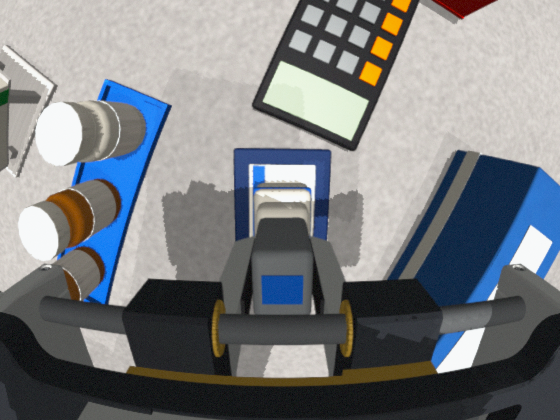

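View pics/s15.png

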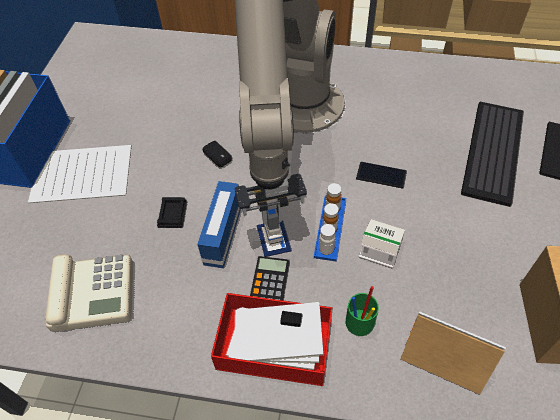

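View pics/s15c.png

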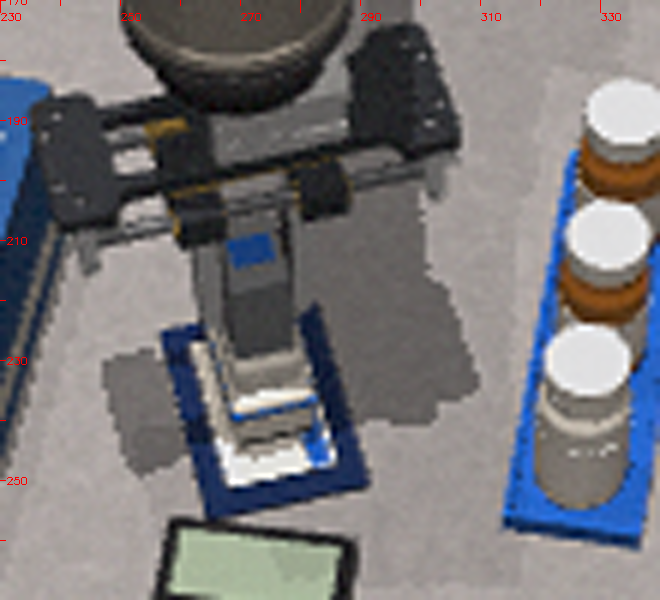

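The reader hovers about 11 mm above the card, centred, upright and still, and the other objects are in their starting places. I'll hand in.

```bash
python3 -c "
from bench import robot
print(robot.close_job(), robot.observe()['clock'])"
```

```text
the job is handed in; nothing more can be done
the job is handed in; nothing more can be done
```

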